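Load sample jars in the clamp of an air-driven shaker and start it

ROBOT

A 7-joint arm with a two-finger parallel gripper is mounted at the origin on the work surface. World frame = base frame: x ahead of the robot, y to its left, z up, the work surface at z = 0. Lengths are in m, angles in rad, forces in N, time in s.
With the tool pointing down it reaches from about 0.425 to 0.875 m from the base axis. Payload 4.7 kg.
Tool frame: the origin (TCP) lies between the finger pads; the fingertips stand 19 mm ahead of it and the grasp point (between the pads) is the TCP (ctrl.tip_extent is the distance from the TCP to the fingertips, in m); z points along the fingers, y is the line along which they close (so a half turn about z gives the same grasp; the last joint's range is limited). The gripper opens to 87 mm and grips with 3 to 60 N. Pads are 19 mm wide; open, the fingers measure 117 mm over their backs; the gripper's body (75 mm by 190 mm) begins 51 mm behind the grasp point.
Start: joints at [0.014, 0.321, -0.07, 1.45, 0.023, 1.371, -0.057], TCP at [0.65, -0, 0.242] pointing down, gripper open.
Joint ranges: [-2.86, 2.86], [-0.3, 2.09], [-1.38, 1.24], [0.06, 2.45], [-1.56, 4.7], [0.09, 2.05], [-2.69, 2.69]. Speed limits (rad/s): [2.57, 2.57, 3.14, 3.14, 3.14, 3.14, 3.14].

INTERFACE

Orientations are given as a rotation vector (axis times angle).
In Python, from bench import ctrl gives the robot as it stands.
- The arm moves only by the shell command python3 -m crank 'ROWS' [OPENING] [FORCE]. ROWS is JSON, a list of rows, each an object of numbers: "tx", "ty", "tz": the shift along the tool's x, y, z in mm; "turn": the turn about the tool's z in units of 5 degrees (1.0 is 5 degrees). In form: [{"tx": .., "ty": .., "tz": .., "turn": ..}, ...]. A call has 1 to 5 rows; each row is the pose to reach, as a shift and turn from the pose commanded when the call began, along the tool's axes at that moment; what a row does not reach only later rows make up. A row lasts 1/8 s, in which the tool goes at most 62.5 mm and 10.7 degrees, less where a joint would pass 70% of its speed; a pose out of reach is approached as far as the arm can. A call with a gripper value outside its range is refused whole. OPENING is the finger opening in mm, from 0 to 87, set as the call begins (- or left out, the last holds). The fingers move at their own pace and stop on an object; FORCE is the grip in N (left out, the last holds). Time passes only in rows, so rows that repeat a pose let the fingers close. It gives the time, the measured TCP pose, the force, the opening and the grip force at its end, in the units of the state.
- ctrl.get_state(): the state, without advancing time (a new reading comes with each control period).
- ctrl.get_image(name): name is "scene" or "side" or "wrist"; returns (picture, depth): 420x560x3 uint8, red, green, blue; 420x560 float32, m along the optical axis (not along the pixel's ray), 0 where there is no reading.
- ctrl.camera_model(name): a dict with "intrinsics" (3x3 intrinsics, pixels), "origin" and "orientation" of the camera in the world. Camera axes: x right, y down, z forward; pixel columns grow to the right and rows downward; lengths in m; the calibration is good to about 2 mm. A picture is of the moment at which its call begins: read the wrist's pose just before it. camera_model takes no time and is no camera call; for the wrist camera it gives the pose at the moment of the call.
- ctrl.close_job(): hands the job in; it is judged then, once.
Trained networks look in the newest picture that a camera, given by its name, has taken for a name from the list of things; names that differ only in an ending like _2 or _b are one class to them, and where a whole thing is asked for, a point or a joint stands for the part that bears it (a point fixed in the world has none). Each returns a list of dicts, best first, with "confidence" (0 to 1); they miss things now and then, are a little off and sometimes report something else, mostly with a low value. They report only what shows in the picture. A call takes as long as a camera call. They do not tell look-alikes from the thing itself.
- ctrl.recognise(camera, query): "xyz" ([x, y, z] in m, in world coordinates, good to about 4 mm: the middle of the surface that is visible of it).
- ctrl.mark_of(camera, query): "xyz" ([x, y, z] in m, in world coordinates, good to about 4 mm: a listed point, or the origin of a listed thing).
The state is a dict: "time": time; "joint_positions": joint angles; "qd": joint speeds; "joint_torque": joint torques, N m; "position": TCP position; "tool_rot": TCP orientation; "ft_force": force on the tool from outside, world axes, zero at the start; "torque": the same for the moment, N m; "grip_width": opening from 0.0 (shut) to 1.0 (fully open); "grip_force": force on a finger pad.
Only numpy, scipy, OpenCV 4.12 (cv2) and the standard library are available. Lean on these libraries where they do the work, as an engineer would, in place of code of your own. Each camera call takes 0.05 s, during which the arm holds its last target. There are 200 camera calls.

TASK

Load all the amber sample jars standing on the bench into the clamp of the air-driven shaker and set it going. First shut the air valve fully, flip the cam lever up to free the clamp bar and pull the bar all the way back towards its open end; then stand every jar upright on the top plate between the bar and the back wall, push the bar snug so that the jars are held between bar and wall, flip the lever fully down flat again to lock it, and last of all turn the air valve fully open. Do not knock over or shove aside the flask, beaker, white bottle or dishes around it.

Things in the scene. Friction and masses are not known exactly. Their poses are not given: they have to be found in the camera images.
- shaker: fixed white box 260 x 280 mm, aluminium top plate 70 mm above the bench. Origin: centre of its underside on the bench; x from its robot side to its back wall, y left, z up. On the plate: back wall 42 mm high (inner face x = 105 mm), cheeks 30 mm high (inner faces y = +-122 mm, x = 1 to 106 mm); the clamp bar closes the fourth side. The air valve is on its -y side, 205 mm out
- bay_back (a point): middle of the foot of the back wall's inner face, on the top plate; axes as the shaker's. A jar touching the wall stands at x = -30 mm from here; three fit side by side in y
- clamp_bar (a joint): position of the clamp bar, m: the gap from its face to the back wall is 50 mm + this, so it reads 0.010 with the jars pinched; 0.075 is the stop, fully back (shaker -x, towards the robot). The bar is 228 mm long in y, its top 38 mm above the plate. About 3 N to slide when free; the locked lever holds it against about 12 N
- bar_handle (a point): grip point of the bar's handle, an upright black post 22 to 25 mm thick with a round end (top 25 mm above this point, foot 50 mm below), 52 mm to the robot's side of the bar's face and 85 mm to the -y side of its middle; moves with the bar
- cam_lever (a joint): angle of the cam lever, rad: 0 = lying flat along shaker +y, locked; 1.5 = upright, bar free. It stays where it is left; takes 2 N at its end, up to about 12 N near flat, where the cam bites
- lever_grip (a point): grip point near the end of the cam lever, in the middle of its black bar, 14 mm wide (along the hinge), 12 mm thick, 84 mm long, ending 16 mm beyond this point. It lies 52 mm above the top plate when flat, 52 mm to the robot's side of the clamp bar's face; moves with the lever
- lever_hinge (a point): point on the lever's hinge axis, which runs along shaker x; flat, lever_grip is 80 mm to +y and 36 mm above it; upright, 80 mm above and 36 mm to -y. Moves with the clamp bar
- air_valve (a joint): angle of the valve handle, rad: 0 = across the pipe (handle points to shaker -y), shut; 1.57 = along the pipe (handle points to shaker -x), fully open. It stays where it is left; about 1.5 N at its end
- valve_grip (a point): grip point near the end of the valve handle, a flat steel bar on edge, 10 mm wide, 20 mm tall, 95 mm long, ending 20 mm beyond this point, its top 8 mm above it; moves with the handle
- valve_hinge (a point): point on the vertical axis of the valve, 85 mm from valve_grip at the same height (103 mm above the bench); the pipe's top is 61 mm above the bench
- jar0: amber sample jar, 60 mm diameter, 101 mm tall, 0.14 to 0.28 kg, with a white screw cap 44 mm in diameter over the top 31 mm. Origin: centre of its underside, z up. Two or three of the four jars are present
- jar1: amber sample jar, 60 mm diameter, 101 mm tall, 0.14 to 0.28 kg, with a white screw cap 44 mm in diameter over the top 31 mm. Origin: centre of its underside, z up. Two or three of the four jars are present
- jar2: amber sample jar, 60 mm diameter, 101 mm tall, 0.14 to 0.28 kg, with a white screw cap 44 mm in diameter over the top 31 mm. Origin: centre of its underside, z up. Two or three of the four jars are present
- jar3: amber sample jar, 60 mm diameter, 101 mm tall, 0.14 to 0.28 kg, with a white screw cap 44 mm in diameter over the top 31 mm. Origin: centre of its underside, z up. Two or three of the four jars are present
- flask: conical glass flask with a stopper, foot 66 mm diameter, 120 mm tall, standing among the jars; leave alone. Origin: centre of its underside
- beaker: glass beaker, 72 mm diameter, 95 mm tall; leave alone. Origin: centre of its underside
- tall_bottle: white bottle, 72 mm diameter, 170 mm tall; leave alone. Origin: centre of its underside
- petri_dishes: stack of three clear dishes, 93 mm diameter, 45 mm tall; leave alone. Origin: centre of its underside
Things that resemble listed ones, but are neither listed nor needed, are in the scene too. What is shaped like the jar2 but purple or turquoise is not meant. Leave any pink look-alike of the jar3 alone.

How it is judged:
On the way, in this order (a step that is already met when the one before it is completed fails the run):
1. the air valve is shut (value of joint air_valve below 0.15 rad), for 0.2 s.
2. the cam lever is up and the clamp bar free (value of joint cam_lever above 1.1 rad), for 0.2 s.
3. the clamp bar is pulled all the way back (value of joint clamp_bar above 0.068 m), for 0.2 s.
4. all jars stand on the plate between bar and wall (x of jar0 in the frame of bay_back between -0.105 and -0.02 m and y of jar0 in the frame of bay_back between -0.1 and 0.1 m and z of jar0 in the frame of bay_back between -0.006 and 0.006 m and angle between each of jar0, jar1, jar2, jar3's own z axis and vertical below 0.1 rad and x of jar1 in the frame of bay_back between -0.105 and -0.02 m and y of jar1 in the frame of bay_back between -0.1 and 0.1 m and z of jar1 in the frame of bay_back between -0.006 and 0.006 m and x of jar2 in the frame of bay_back between -0.105 and -0.02 m and y of jar2 in the frame of bay_back between -0.1 and 0.1 m and z of jar2 in the frame of bay_back between -0.006 and 0.006 m and x of jar3 in the frame of bay_back between -0.105 and -0.02 m and y of jar3 in the frame of bay_back between -0.1 and 0.1 m and z of jar3 in the frame of bay_back between -0.006 and 0.006 m), for 0.2 s.
5. the clamp bar is pushed snug against the jars (value of joint clamp_bar below 0.015 m and x of jar0 in the frame of bay_back between -0.042 and -0.02 m and y of jar0 in the frame of bay_back between -0.1 and 0.1 m and z of jar0 in the frame of bay_back between -0.006 and 0.006 m and angle between each of jar0, jar1, jar2, jar3's own z axis and vertical below 0.1 rad and x of jar1 in the frame of bay_back between -0.042 and -0.02 m and y of jar1 in the frame of bay_back between -0.1 and 0.1 m and z of jar1 in the frame of bay_back between -0.006 and 0.006 m and x of jar2 in the frame of bay_back between -0.042 and -0.02 m and y of jar2 in the frame of bay_back between -0.1 and 0.1 m and z of jar2 in the frame of bay_back between -0.006 and 0.006 m and x of jar3 in the frame of bay_back between -0.042 and -0.02 m and y of jar3 in the frame of bay_back between -0.1 and 0.1 m and z of jar3 in the frame of bay_back between -0.006 and 0.006 m), for 0.2 s.
6. the cam lever is flat, locking the bar (value of joint cam_lever below 0.12 rad and value of joint clamp_bar below 0.015 m), for 0.2 s.
7. the air valve is fully open (value of joint air_valve above 1.42 rad), for 0.2 s.
At the end, for the whole second after the job is handed in: every jar present stands upright (within 0.1 rad) on the top plate, held between clamp bar and back wall (bar reads under 0.015 m, that is up to about 5 mm of play), the cam lever is flat (under 0.12 rad), the air valve fully open (over 1.42 rad), everything at rest (all of step 6 and value of joint air_valve above 1.42 rad and x of jar0 in the frame of bay_back between -0.042 and -0.02 m and y of jar0 in the frame of bay_back between -0.1 and 0.1 m and z of jar0 in the frame of bay_back between -0.006 and 0.006 m and angle between each of jar0, jar1, jar2, jar3's own z axis and vertical below 0.1 rad and x of jar1 in the frame of bay_back between -0.042 and -0.02 m and y of jar1 in the frame of bay_back between -0.1 and 0.1 m and z of jar1 in the frame of bay_back between -0.006 and 0.006 m and x of jar2 in the frame of bay_back between -0.042 and -0.02 m and y of jar2 in the frame of bay_back between -0.1 and 0.1 m and z of jar2 in the frame of bay_back between -0.006 and 0.006 m and x of jar3 in the frame of bay_back between -0.042 and -0.02 m and y of jar3 in the frame of bay_back between -0.1 and 0.1 m and z of jar3 in the frame of bay_back between -0.006 and 0.006 m and linear speed of each of jar0, jar1, jar2, jar3 below 0.02 m/s); the robot touches nothing.
It fails at once if the flask is knocked over or shoved more than 60 mm (angle between flask's own z axis and vertical above 0.6 rad or distance of flask from where it was at the start of the episode above 0.06 m).
It fails at once if the beaker is knocked over or shoved more than 60 mm (angle between beaker's own z axis and vertical above 0.6 rad or distance of beaker from where it was at the start of the episode above 0.06 m).
It fails at once if the tall bottle is knocked over or shoved more than 60 mm (angle between tall_bottle's own z axis and vertical above 0.6 rad or distance of tall_bottle from where it was at the start of the episode above 0.06 m).
It fails at once if the petri dishes is knocked over or shoved more than 60 mm (angle between petri_dishes's own z axis and vertical above 0.6 rad or distance of petri_dishes from where it was at the start of the episode above 0.06 m).
Of jar0, jar1, jar2, jar3 only 2 to 3 are there at a start; the rules pass over those that are not, and their reading is None.
At some moment in a run one of jar0, jar1, jar2, jar3 may be knocked a few centimetres aside while the robot is not near it.
It also fails if it takes over 210 s, if anything falls off the work surface, if the arm or the gripper's body presses on something with over 40 N, if the wrist force passes 120 N, or if a joint passes its speed limit or range.

## Working session

There is one attempt and no reset: what is moved stays moved. The work goes in short steps, Python scripts to look and compute and a shell command to move; the robot and the scene stay as the last step left them, time stands still between calls to the robot, and variables do not carry over. Pictures are saved under pics/ and viewed, at most 14 in all, crops included, and the job is handed in when it is done.

```bash
ls; mkdir -p pics
cat > h.py <<'E'
import sys; sys.path.insert(0,'.')
import numpy as np, cv2
from bench import ctrl
from scipy.spatial.transform import Rotation as R
np.set_printoptions(precision=4,suppress=True)
def snap(cam,fn=None,crop=None,scale=1):
    im,d=ctrl.get_image(cam)
    if fn:
        o=im[:,:,::-1]
        if crop: o=o[crop[1]:crop[3],crop[0]:crop[2]]
        if scale!=1: o=cv2.resize(o,None,fx=scale,fy=scale)
        cv2.imwrite('pics/'+fn,o)
    return im,d
def proj(cam,p):
    m=ctrl.camera_model(cam); Rm=np.array(m['orientation'],float)
    Rm=Rm if Rm.shape==(3,3) else R.from_rotvec(Rm).as_matrix()
    q=np.array(m['intrinsics'])@(Rm.T@(np.array(p)-m['origin'])); return q[:2]/q[2]
def cloud(cam,d):
    m=ctrl.camera_model(cam); Rm=np.array(m['orientation'],float)
    Rm=Rm if Rm.shape==(3,3) else R.from_rotvec(Rm).as_matrix()
    K=np.array(m['intrinsics']); v,u=np.mgrid[:d.shape[0],:d.shape[1]]
    c=np.stack([(u-K[0,2])/K[0,0]*d,(v-K[1,2])/K[1,1]*d,d],-1)
    return c@Rm.T+np.array(m['origin'])
def rel(p,yaw=None):
    "mm shift in tool axes from current measured pose to world p; turn units to put tool y at world yaw"
    s=ctrl.get_state(); T=R.from_rotvec(s['tool_rot'])
    print('tool shift mm',(T.inv().apply(np.array(p)-s['position'])*1000).round(1))
    if yaw is not None:
        y=T.as_matrix()[:,1]; a=np.degrees(yaw-np.arctan2(y[1],y[0])); a=(a+90)%180-90
        print('turn units',round(-a/5,2),'(tool down)')
E
python3 - <<'E'
from h import *
s=ctrl.get_state();print(s)
print(R.from_rotvec(s['tool_rot']).as_matrix())
for c in ['scene','side']:
    snap(c,c+'0.png'); print(c,ctrl.camera_model(c))
    for q in ['shaker','bay_back','bar_handle','lever_grip','lever_hinge','valve_grip','valve_hinge','jar0','flask','beaker','tall_bottle','petri_dishes']:
        print(q,[(np.round(r['xyz'],3).tolist(),round(r['confidence'],2),proj(c,r['xyz']).round().tolist()) for r in ctrl.mark_of(c,q)])
E
```

```text
pics
{'time': 0.0, 'joint_positions': array([ 0.0141,  0.3218, -0.0701,  1.4517,  0.0226,  1.3708, -0.0569]), 'qd': array([ 0.0015,  0.0008, -0.    ,  0.0003,  0.0015, -0.0004,  0.0006]), 'joint_torque': array([ -0.0003, -49.1285,  -0.4039, -31.2526,  -0.0641,   0.0438,
         0.0002]), 'position': array([ 0.6495, -0.    ,  0.2405]), 'tool_rot': array([-2.2205, -2.2206,  0.0022]), 'ft_force': array([-0.4238,  0.1382,  0.3616]), 'torque': array([-0.0456, -0.0368, -0.056 ]), 'grip_force': 0.0, 'grip_width': 1.0025342910908766}
[[-0.      1.     -0.0019]
 [ 1.      0.     -0.0001]
 [-0.0001 -0.0019 -1.    ]]
scene {'intrinsics': array([[539.4127,   0.    , 277.208 ],
       [  0.    , 539.4127, 218.121 ],
       [  0.    ,   0.    ,   1.    ]]), 'origin': array([1.2811, 0.6554, 1.0831]), 'orientation': array([-1.0629, -2.4062,  1.0111])}
shaker [([0.554, 0.12, -0.001], 0.76, [309.0, 276.0])]
bay_back [([0.655, 0.102, 0.068], 0.96, [278.0, 278.0])]
bar_handle [([0.459, 0.43, -0.005], 0.7, [433.0, 322.0]), ([0.531, 0.039, 0.139], 0.61, [293.0, 218.0])]
lever_grip [([0.568, 0.218, 0.12],
[... 1343 characters left out ...]
 0.136], 0.72, [282.0, 211.0])]
lever_grip [([0.566, 0.221, 0.126], 0.66, [271.0, 182.0])]
lever_hinge [([0.553, 0.135, 0.086], 0.85, [277.0, 206.0])]
valve_grip [([0.458, -0.078, 0.102], 0.63, [275.0, 250.0])]
valve_hinge [([0.546, -0.088, 0.1], 0.81, [305.0, 244.0])]
jar0 [([0.459, -0.297, 0.001], 0.91, [308.0, 332.0]), ([0.578, -0.372, 0.001], 0.71, [364.0, 340.0]), ([0.351, -0.391, 0.002], 0.7, [285.0, 380.0]), ([0.776, -0.253, -0.002], 0.6, [399.0, 284.0]), ([0.644, -0.274, -0.001], 0.59, [365.0, 304.0])]
flask []
beaker [([0.455, 0.438, 0.001], 0.95, [225.0, 187.0])]
tall_bottle [([0.752, -0.132, -0.001], 0.68, [369.0, 260.0])]
petri_dishes [([0.343, -0.21, 0.0], 0.85, [254.0, 322.0])]
```

View pics/scene0.png

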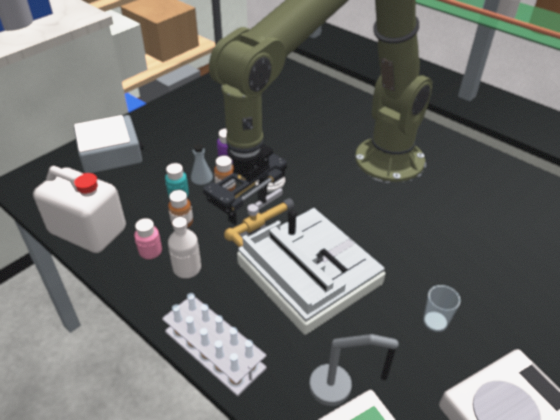

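View pics/side0.png

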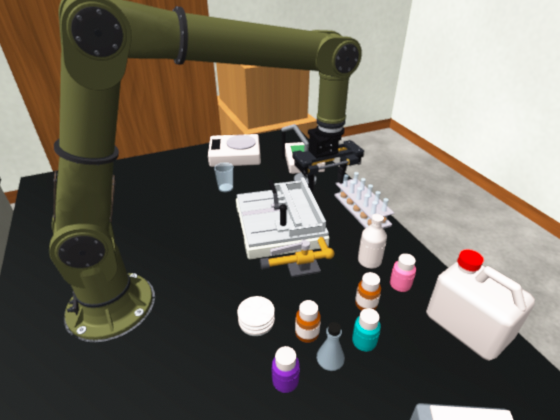

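The scene view shows amber jars at about (223,170), partly hidden behind the gripper, and (180,208). The look-alikes are turquoise (176,180), purple (225,140) and pink (148,238). The side view agrees: amber at (308,322) and (368,292), turquoise (366,330), purple (286,370), pink (403,273). I choose the two amber jars, near (0.455,-0.295) and (0.645,-0.275). Next I'll check them in a crop and measure the shaker's yaw.

Run:
```python
from h import *
im,d=snap('side','crop1.png',(220,190,440,400),2.7)
P=cloud('side',d)
for (u,v) in [(308,322),(308,312),(368,292),(368,282)]: print(u,v,im[v,u],P[v,u])
# amber pixels cluster
hsv=cv2.cvtColor(im,cv2.COLOR_RGB2HSV)
m=((hsv[...,0]>5)&(hsv[...,0]<16)&(hsv[...,1]>150)&(P[...,2]<.09)&(P[...,2]>.01)&(P[...,1]<0.3)&(P[...,0]<0.95)).astype(np.uint8)
n,l,st,c=cv2.connectedComponentsWithStats(m)
for i in range(1,n):
    if st[i,4]>40: print('amber',st[i],np.median(P[l==i],0))
for cam in ['scene','side']:
    im,d=ctrl.get_image(cam); P=cloud(cam,d)
    k=(abs(P[...,0]-.55)<.25)&(abs(P[...,1]-.12)<.18)
    for lo,hi in [(.062,.076),(.108,.118),(.025,.125)]:
        q=P[k&(P[...,2]>lo)&(P[...,2]<hi)][:,:2]
        q=q[(q[:,1]>-0.06)]
        r=cv2.minAreaRect((q*1000).astype(np.float32)); print(cam,lo,len(q),np.round(r[0],1),np.round(r[1],1),round(r[2],2))
```

```text
308 322 [202 108  27] [ 0.4447 -0.3159  0.0743]
308 312 [253 251 249] [ 0.4475 -0.3079  0.101 ]
368 292 [211 110  18] [ 0.6302 -0.2924  0.0724]
368 282 [253 251 249] [ 0.6309 -0.2842  0.1016]
amber [358 281  23  18 180] [ 0.6293 -0.295   0.0685]
amber [296 311  25  18 203] [ 0.4429 -0.3153  0.0693]
scene 0.062 5261 [548.   89.7] [334.6 254.7] 79.51
scene 0.108 607 [605.8 110.6] [259.5 133.6] 79.04
scene 0.025 10164 [551.1  90.7] [343.  260.5] 79.51
side 0.062 2636 [542.9  97.8] [338.4 249. ] 83.8
side 0.108 259 [604.5 108.5] [260.6 134.5] 78.99
side 0.025 4829 [548.1  90.2] [337.8 259.5] 80.12
```

View pics/crop1.png

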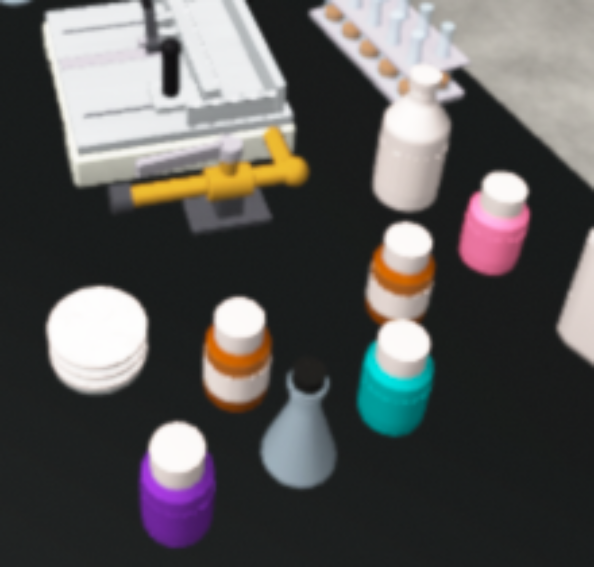

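The crop confirms two amber jars: (238,350) and (402,275) in crop pixels. Turquoise, purple and pink stand apart from them. The shaker's yaw is about -10.7°. I'll do the valve first.

```bash
python3 -m crank '[{"tx":-16,"ty":-40,"tz":0,"turn":2},{"tx":-32,"ty":-80,"tz":10,"turn":4},{"tx":-50,"ty":-120,"tz":20,"turn":6},{"tx":-65,"ty":-160,"tz":30,"turn":8},{"tx":-79,"ty":-191,"tz":40,"turn":10}]' 44 20
python3 -m crank '[{"turn":2},{"turn":4},{"turn":6},{"turn":8},{"turn":9.8}]'
python3 -m crank '[{"turn":0},{"turn":0}]'
python3 - <<'E'
from h import *
snap('wrist','w1.png')
for q in ['valve_grip','valve_hinge']: print(q,[(np.round(r['xyz'],4).tolist(),round(r['confidence'],2)) for r in ctrl.mark_of('wrist',q)])
rel([.4585,-.079,.108],np.radians(81))
E
```

```text
time: 2.08
position: [0.4575, -0.0796, 0.2014]
tool_rot: [2.955, 1.065, 0.001]
ft_force: [0.1, 0.0, 0.1]
grip_width: 0.543
grip_force: 0.0
valve_grip [([0.4595, -0.0816, 0.1008], 0.95), ([0.5455, -0.0883, 0.1005], 0.73)]
valve_hinge [([0.5475, -0.0856, 0.1033], 0.68)]
tool shift mm [ 0.9 -0.2 93.5]
turn units 9.79 (tool down)$[0]: bad value
$[0]: bad value
```

View pics/w1.png

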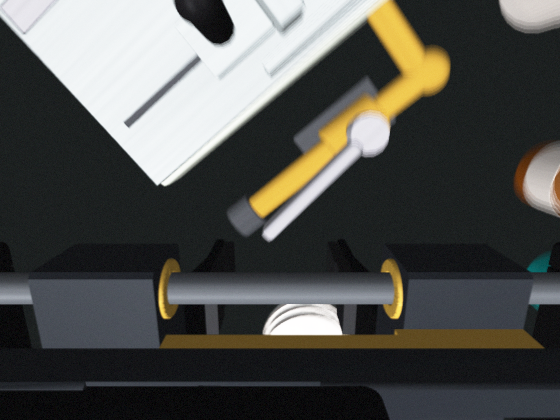

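The wrist view shows the valve handle running from its hinge at (370,132) to its end at (268,238), with the fingers still turned away from it. I'll finish the turn and lower over it.

```bash
python3 -m crank '[{"tx":0,"ty":0,"tz":0,"turn":2},{"tx":0,"ty":0,"tz":0,"turn":4},{"tx":0,"ty":0,"tz":10,"turn":6},{"tx":0,"ty":0,"tz":20,"turn":8},{"tx":0,"ty":0,"tz":30,"turn":9}]'
python3 -m crank '[{"tx":0,"ty":0,"tz":15,"turn":0},{"tx":0,"ty":0,"tz":30,"turn":0},{"tx":0,"ty":0,"tz":45,"turn":0},{"tx":0,"ty":0,"tz":60,"turn":0},{"tx":0,"ty":0,"tz":62,"turn":0}]'
python3 - <<'E'
from h import *
h=np.array([.5445,-.0875]); T=R.from_rotvec(ctrl.get_state()['tool_rot']); p=np.array(ctrl.get_state()['position'])
print(p, T.as_matrix()[:,1])
for a in range(185,281,10):
    q=np.r_[h+.085*np.array([np.cos(np.radians(a)),np.sin(np.radians(a))]),p[2]]
    print(a,(T.inv().apply(q-p)*1000).round(),'turn',-(a-175)/5)
E
```

```text
time: 2.85
position: [0.4606, -0.0783, 0.1718]
tool_rot: [-3.138, 0.138, -0.003]
ft_force: [0.5, 0.4, -0.1]
grip_width: 0.506
grip_force: 0.0
time: 3.48
position: [0.4581, -0.0789, 0.1081]
tool_rot: [-3.139, 0.136, 0.004]
ft_force: [0.4, -0.6, 0.1]
grip_width: 0.503
grip_force: 0.0
[ 0.4581 -0.0789  0.1081] [-0.0868 -0.9962  0.    ]
185 [ 3. 16. -0.] turn -2.0
195 [ 7. 30. -0.] turn -4.0
205 [13. 44. -0.] turn -6.0
215 [22. 56. -0.] turn -8.0
225 [32. 66. -0.] turn -10.0
235 [44. 75. -0.] turn -12.0
245 [58. 81. -0.] turn -14.0
255 [72. 85. -0.] turn -16.0
265 [87. 86. -0.] turn -18.0
275 [102.  85.  -0.] turn -20.0
```

```bash
python3 -m crank '[{"tx":1,"ty":13,"tz":0,"turn":-1.8},{"tx":4,"ty":26,"tz":0,"turn":-3.6},{"tx":9,"ty":39,"tz":0,"turn":-5.4},{"tx":16,"ty":50,"tz":0,"turn":-7.2},{"tx":25,"ty":60,"tz":0,"turn":-9}]' 24 20
python3 -m crank '[{"tx":1,"ty":13,"tz":0,"turn":-1.8},{"tx":4,"ty":26,"tz":0,"turn":-3.6},{"tx":9,"ty":39,"tz":0,"turn":-5.4},{"tx":16,"ty":50,"tz":0,"turn":-7.2},{"tx":25,"ty":60,"tz":0,"turn":-9}]'
python3 -m crank '[{"tx":0,"ty":0,"tz":0,"turn":0},{"tx":0,"ty":0,"tz":0,"turn":0}]'
python3 - <<'E'
from h import *
for c in ['scene','side']:
    ctrl.get_image(c)
    for q in ['valve_grip','valve_hinge','jar0']: print(q,[(np.round(r['xyz'],4).tolist(),round(r['confidence'],2)) for r in ctrl.mark_of(c,q)])
E
```

```text
time: 4.1
position: [0.4783, -0.1411, 0.1096]
tool_rot: [-2.948, -1.082, 0.001]
ft_force: [-1.3, 0.7, 0.4]
grip_width: 0.28
grip_force: 0.8
time: 4.72
position: [0.5361, -0.1717, 0.1096]
tool_rot: [-2.311, -2.127, 0.002]
ft_force: [-2.6, -2.8, 0.3]
grip_width: 0.277
grip_force: 6.4
time: 4.97
position: [0.5358, -0.1713, 0.1093]
tool_rot: [-2.318, -2.12, 0.001]
ft_force: [-2.3, -1.4, -0.4]
grip_width: 0.278
grip_force: 1.0
valve_grip [([0.5278, -0.1704, 0.107], 0.82)]
valve_hinge [([0.5436, -0.0875, 0.1049], 0.87)]
jar0 [([0.7742, -0.2547, 0.0028], 0.66), ([0.5748, -0.3719, 0.0032], 0.62), ([0.4557, -0.2915, 0.0014], 0.57)]
valve_grip [([0.525, -0.1701, 0.1021], 0.37)]
valve_hinge [([0.547, -0.0892, 0.1046], 0.86), ([0.3469, -0.2066, -0.002], 0.31)]
jar0 [([0.6476, -0.2701, -0.0013], 0.94), ([0.7769, -0.2535, -0.0009], 0.74), ([0.3496, -0.3901, 0.0029], 0.7), ([0.456, -0.2966, 0.0025], 0.63), ([0.5756, -0.3704, -0.0017], 0.58), ([0.551, 0.1216, 0.0007], 0.56)]
```

The valve reads shut: the handle points along about 258°, which is shaker -y. Next is the lever.

```bash
python3 -m crank '[{"tx":0,"ty":0,"tz":0,"turn":0},{"tx":0,"ty":0,"tz":-40,"turn":0},{"tx":0,"ty":0,"tz":-90,"turn":0},{"tx":0,"ty":0,"tz":-130,"turn":0}]' 50 20
python3 - <<'E'
from h import *
rel([.567,.22,.2],np.radians(-10.7))
E
```

```text
time: 5.88
position: [0.5382, -0.1702, 0.2427]
tool_rot: [2.312, 2.121, 0.006]
ft_force: [0.0, -0.2, -0.5]
grip_width: 0.559
grip_force: 0.0
tool shift mm [391.2  -5.2  42.8]
turn units 1.15 (tool down)
```

```bash
python3 -m crank '[{"tx":60,"ty":0,"tz":0,"turn":0},{"tx":120,"ty":0,"tz":0,"turn":0.5},{"tx":180,"ty":-2,"tz":0,"turn":1.15},{"tx":240,"ty":-4,"tz":0,"turn":1.15},{"tx":300,"ty":-5,"tz":0,"turn":1.15}]' 34 20
python3 -m crank '[{"tx":40,"ty":8,"tz":0,"turn":0},{"tx":60,"ty":10,"tz":0,"turn":0},{"tx":60,"ty":10,"tz":0,"turn":0},{"tx":60,"ty":10,"tz":0,"turn":0}]'
python3 - <<'E'
from h import *
snap('wrist','w2.png')
for q in ['lever_grip','lever_hinge','bar_handle','bay_back']: print(q,[(np.round(r['xyz'],4).tolist(),round(r['confidence'],2)) for r in ctrl.mark_of('wrist',q)])
rel([.567,.22,.127],np.radians(-10.7))
E
```

```text
time: 6.5
position: [0.5584, 0.1317, 0.2408]
tool_rot: [2.418, 2.004, 0.007]
ft_force: [0.9, -0.1, 0.1]
grip_width: 0.39
grip_force: 0.0
time: 7.0
position: [0.5789, 0.1833, 0.2396]
tool_rot: [2.422, 2.0, -0.001]
ft_force: [0.6, -1.3, 0.3]
grip_width: 0.396
grip_force: 0.0
lever_grip [([0.5648, 0.2199, 0.1244], 0.92)]
lever_hinge [([0.5514, 0.1414, 0.0872], 0.89)]
bar_handle []
bay_back []
tool shift mm [ 32.9 -18.3 112.8]
turn units -0.03 (tool down)
```

View pics/w2.png

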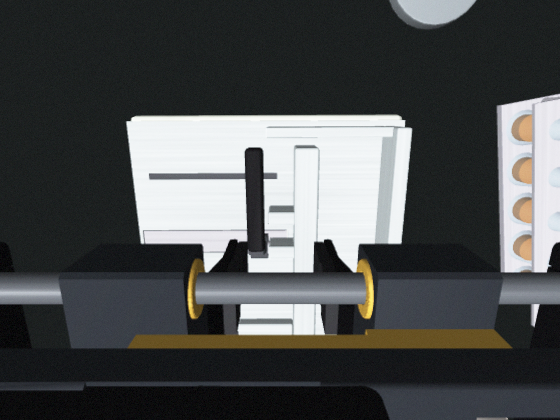

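The wrist view shows the lever lying from (258,250) to (254,155), parallel to the tool's x, with the bar beside it at (306,240). Now lower, grip and swing it up.

```bash
python3 -m crank '[{"tx":33,"ty":-19,"tz":0,"turn":0},{"tx":33,"ty":-19,"tz":30,"turn":0},{"tx":33,"ty":-19,"tz":70,"turn":0},{"tx":33,"ty":-19,"tz":100,"turn":0},{"tx":33,"ty":-19,"tz":114,"turn":0}]' 26 30
python3 -m crank '[{"tx":0,"ty":0,"tz":0,"turn":0},{"tx":0,"ty":0,"tz":0,"turn":0},{"tx":0,"ty":0,"tz":0,"turn":0}]' 4 30
python3 -m crank '[{"tx":-6,"ty":0,"tz":-11,"turn":0},{"tx":-13,"ty":0,"tz":-21,"turn":0},{"tx":-22,"ty":0,"tz":-29,"turn":0},{"tx":-31,"ty":0,"tz":-37,"turn":0},{"tx":-42,"ty":0,"tz":-43,"turn":0}]'
```

```text
time: 7.88
position: [0.5652, 0.2205, 0.1238]
tool_rot: [-2.42, -2.002, 0.004]
ft_force: [0.8, -0.6, 1.0]
grip_width: 0.299
grip_force: 0.0
time: 8.25
position: [0.5659, 0.2219, 0.1267]
tool_rot: [-2.419, -2.004, -0.001]
ft_force: [-3.4, -0.0, 0.9]
grip_width: 0.155
grip_force: 30.0
time: 8.88
position: [0.5581, 0.1806, 0.17]
tool_rot: [-2.419, -2.004, -0.003]
ft_force: [-1.3, 3.8, -3.4]
grip_width: 0.157
grip_force: 30.0
```

Gripped and rotating, with small forces. Continue to upright.

```bash
python3 -m crank '[{"tx":-14,"ty":0,"tz":-5,"turn":0},{"tx":-29,"ty":0,"tz":-8,"turn":0},{"tx":-45,"ty":0,"tz":-9,"turn":0},{"tx":-60,"ty":0,"tz":-6,"turn":0},{"tx":-69,"ty":0,"tz":-3,"turn":0}]'
python3 -m crank '[{"tx":0,"ty":0,"tz":0,"turn":0},{"tx":0,"ty":0,"tz":0,"turn":0}]'
python3 -m crank '[{"tx":0,"ty":0,"tz":0,"turn":0},{"tx":0,"ty":0,"tz":0,"turn":0},{"tx":0,"ty":0,"tz":-30,"turn":0},{"tx":0,"ty":0,"tz":-70,"turn":0}]' 30 30
python3 - <<'E'
from h import *
for c in ['scene','side']:
    ctrl.get_image(c)
    for q in ['lever_grip','lever_hinge','bar_handle']: print(q,[(np.round(r['xyz'],4).tolist(),round(r['confidence'],2)) for r in ctrl.mark_of(c,q)])
rel([.531,.0385,.22],np.radians(-10.7))
E
```

```text
time: 9.5
position: [0.5464, 0.1116, 0.1748]
tool_rot: [2.419, 2.001, 0.006]
ft_force: [-1.6, 3.0, 7.4]
grip_width: 0.156
grip_force: 30.0
time: 9.75
position: [0.5462, 0.1104, 0.1744]
tool_rot: [2.419, 2.0, 0.002]
ft_force: [-3.3, 0.2, 5.3]
grip_width: 0.153
grip_force: 30.0
time: 10.25
position: [0.5447, 0.1112, 0.2413]
tool_rot: [-2.42, -2.003, 0.005]
ft_force: [0.3, 0.1, -0.4]
grip_width: 0.34
grip_force: 0.0
lever_grip [([0.5489, 0.1138, 0.1673], 0.57)]
lever_hinge [([0.5484, 0.1424, 0.0851], 0.71), ([0.5536, 0.1192, -0.0028], 0.35)]
bar_handle [([0.5367, 0.0356, 0.1364], 0.72)]
lever_grip [([0.5472, 0.1178, 0.1698], 0.7)]
lever_hinge [([0.5574, 0.1355, 0.0883], 0.78)]
bar_handle [([0.5465, 0.1183, 0.1698], 0.62), ([0.5304, 0.038, 0.1393], 0.59), ([0.4762, -0.3825, -0.0012], 0.41)]
tool shift mm [-74.8   0.3  20.3]
turn units -0.01 (tool down)
```

```bash
python3 -m crank '[{"tx":-40,"ty":1,"tz":0,"turn":0},{"tx":-75,"ty":1,"tz":0,"turn":0},{"tx":-75,"ty":1,"tz":30,"turn":0},{"tx":-75,"ty":1,"tz":65,"turn":0},{"tx":-75,"ty":1,"tz":95,"turn":0}]' 50 30
python3 -m crank '[{"tx":0,"ty":0,"tz":0,"turn":0},{"tx":0,"ty":0,"tz":0,"turn":0},{"tx":0,"ty":0,"tz":0,"turn":0},{"tx":0,"ty":0,"tz":0,"turn":0}]' 10 30
```

```text
time: 11.28
position: [0.5314, 0.0382, 0.1444]
tool_rot: [-2.419, -2.003, 0.003]
ft_force: [0.4, -0.0, 0.5]
grip_width: 0.573
grip_force: 0.0
time: 11.78
position: [0.533, 0.0388, 0.1479]
tool_rot: [2.419, 2.003, 0.003]
ft_force: [-1.2, 0.6, 2.4]
grip_width: 0.262
grip_force: 30.0
```

```bash
python3 -m crank '[{"tx":0,"ty":-15,"tz":0,"turn":0},{"tx":0,"ty":-30,"tz":0,"turn":0},{"tx":0,"ty":-45,"tz":0,"turn":0},{"tx":0,"ty":-60,"tz":0,"turn":0},{"tx":0,"ty":-70,"tz":0,"turn":0}]'
python3 -m crank '[{"tx":0,"ty":-3,"tz":0,"turn":0},{"tx":0,"ty":-3,"tz":0,"turn":0},{"tx":0,"ty":-3,"tz":0,"turn":0}]'
```

```text
time: 12.4
position: [0.4672, 0.0512, 0.148]
tool_rot: [2.413, 1.999, 0.014]
ft_force: [28.0, -2.8, -14.1]
grip_width: 0.262
grip_force: 30.0
time: 12.78
position: [0.4672, 0.0511, 0.148]
tool_rot: [2.412, 1.995, 0.02]
ft_force: [22.9, -3.2, -10.4]
grip_width: 0.26
grip_force: 30.0
```

```bash
python3 -m crank '[{"tx":0,"ty":5,"tz":0,"turn":0},{"tx":0,"ty":5,"tz":0,"turn":0},{"tx":0,"ty":5,"tz":0,"turn":0}]' 50 30
python3 -m crank '[{"tx":0,"ty":0,"tz":-40,"turn":0},{"tx":0,"ty":0,"tz":-80,"turn":0},{"tx":0,"ty":0,"tz":-120,"turn":0}]' 60 25
python3 - <<'E'
from h import *
for c in ['scene','side']:
    ctrl.get_image(c)
    for q in ['bar_handle','lever_grip','lever_hinge','jar0']: print(q,[(np.round(r['xyz'],4).tolist(),round(r['confidence'],2)) for r in ctrl.mark_of(c,q)])
rel([.645,-.273,.25],np.radians(0))
E
```

```text
time: 13.15
position: [0.4636, 0.0514, 0.1456]
tool_rot: [-2.418, -2.003, 0.004]
ft_force: [1.1, -0.1, 0.1]
grip_width: 0.512
grip_force: 0.0
time: 13.52
position: [0.4642, 0.0514, 0.2671]
tool_rot: [-2.418, -2.003, 0.003]
ft_force: [1.5, 0.6, -0.4]
grip_width: 0.682
grip_force: 0.0
bar_handle []
lever_grip [([0.4854, 0.1295, 0.17], 0.57)]
lever_hinge [([0.4855, 0.153, 0.0848], 0.66)]
jar0 [([0.4496, -0.2932, -0.0], 0.98), ([0.3548, -0.3907, -0.0065], 0.86), ([0.5764, -0.3728, 0.0002], 0.84), ([0.6458, -0.2728, 0.0022], 0.71), ([0.773, -0.2542, 0.0013], 0.64)]
bar_handle [([0.4663, 0.0502, 0.1371], 0.66)]
lever_grip [([0.4825, 0.1293, 0.1694], 0.43)]
lever_hinge [([0.4855, 0.1448, 0.0883], 0.59)]
jar0 [([0.578, -0.3729, -0.002], 0.86), ([0.6453, -0.2721, -0.001], 0.83), ([0.3502, -0.3884, 0.0012], 0.79), ([0.7761, -0.2527, -0.0], 0.74), ([0.4545, -0.295, -0.0012], 0.65)]
tool shift mm [-284.9  237.4   15.2]
turn units -2.15 (tool down)
```

```bash
python3 -m crank '[{"tx":-60,"ty":20,"tz":0,"turn":0},{"tx":-120,"ty":35,"tz":0,"turn":0},{"tx":-170,"ty":70,"tz":0,"turn":0},{"tx":-210,"ty":115,"tz":0,"turn":0},{"tx":-250,"ty":160,"tz":0,"turn":0}]'
python3 -m crank '[{"tx":-15,"ty":45,"tz":5,"turn":0},{"tx":-35,"ty":77,"tz":10,"turn":0},{"tx":-35,"ty":77,"tz":10,"turn":0},{"tx":-35,"ty":77,"tz":10,"turn":0}]'
python3 - <<'E'
from h import *
im,d=ctrl.get_image('wrist'); P=cloud('wrist',d)
cv2.imwrite('pics/w3.png',im[:,:,::-1])
print([(np.round(r['xyz'],4).tolist(),round(r['confidence'],2),proj('wrist',r['xyz']).round()) for r in ctrl.mark_of('wrist','jar0')])
q=P[(P[...,2]>.095)&(P[...,2]<.107)&(abs(P[...,0]-.645)<.04)&(abs(P[...,1]+.273)<.04)]
if len(q): c,r=cv2.minEnclosingCircle((q[:,:2]*1000).astype(np.float32)); print('cap',c,r,len(q))
rel([.645,-.273,.092],np.radians(-10.7))
E
```

```text
time: 14.65
position: [0.5769, -0.2258, 0.2661]
tool_rot: [-2.42, -2.003, 0.0]
ft_force: [0.2, 0.5, 0.4]
grip_width: 0.687
grip_force: 0.0
time: 15.15
position: [0.6448, -0.2723, 0.2558]
tool_rot: [-2.418, -2.003, 0.001]
ft_force: [-0.3, 0.4, 1.0]
grip_width: 0.693
grip_force: 0.0
[([0.4535, -0.2937, -0.0009], 0.96, array([133., 221.])), ([0.6431, -0.2729, -0.0047], 0.81, array([280., 177.])), ([0.5735, -0.3769, 0.0], 0.68, array([242., 266.])), ([0.78, -0.2538, 0.0013], 0.65, array([392., 140.]))]
cap (644.1065063476562, -275.8980407714844) 21.891185760498047 1750
tool shift mm [ -1.1   0.2 165.1]
turn units 0.0 (tool down)
```

View pics/w3.png

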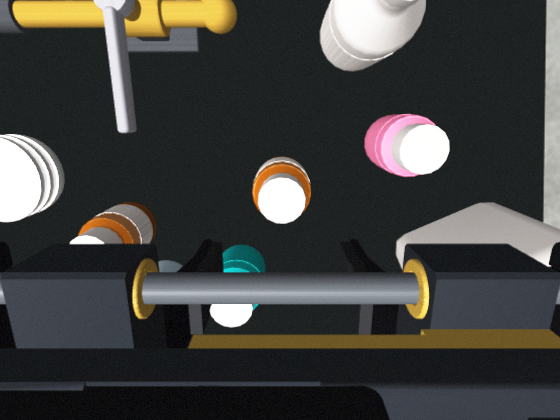

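The wrist view shows the amber jar I want with its cap at (282,198), clear of turquoise (232,310) and pink (420,148). I'll grasp the cap.

```bash
python3 -m crank '[{"tx":-2,"ty":-1,"tz":40,"turn":0},{"tx":-2,"ty":-1,"tz":80,"turn":0},{"tx":-2,"ty":-1,"tz":120,"turn":0},{"tx":-2,"ty":-1,"tz":150,"turn":0},{"tx":-2,"ty":-1,"tz":165,"turn":0}]' 64 25
python3 -m crank '[{"tx":0,"ty":0,"tz":0,"turn":0},{"tx":0,"ty":0,"tz":0,"turn":0},{"tx":0,"ty":0,"tz":0,"turn":0},{"tx":0,"ty":0,"tz":0,"turn":0}]' 36 25
python3 -m crank '[{"tx":0,"ty":0,"tz":-30,"turn":0},{"tx":0,"ty":0,"tz":-75,"turn":0},{"tx":0,"ty":0,"tz":-125,"turn":0},{"tx":0,"ty":0,"tz":-170,"turn":0},{"tx":0,"ty":0,"tz":-190,"turn":0}]'
python3 - <<'E'
from h import *
yaw=np.radians(-10.7); X=np.array([np.cos(yaw),np.sin(yaw)]);Y=np.array([-X[1],X[0]])
b=np.array([.655,.102]); 
for x,y in[(-.038,.045),(-.038,-.045)]:
    t=b+x*X+y*Y; print(t); rel([t[0],t[1],.282],yaw)
E
```

```text
time: 15.88
position: [0.6429, -0.2736, 0.0906]
tool_rot: [-2.418, -2.004, 0.001]
ft_force: [0.2, 1.2, -1.3]
grip_width: 0.731
grip_force: 0.0
time: 16.38
position: [0.6449, -0.2751, 0.0933]
tool_rot: [2.418, 2.002, 0.002]
ft_force: [-1.1, -0.8, 4.3]
grip_width: 0.498
grip_force: 25.0
time: 17.0
position: [0.6445, -0.2751, 0.2844]
tool_rot: [2.417, 2.001, 0.003]
ft_force: [0.2, -0.1, -3.2]
grip_width: 0.495
grip_force: 25.0
[0.626  0.1533]
tool shift mm [417.4 -98.1   1.8]
turn units -0.01 (tool down)
[0.6093 0.0648]
tool shift mm [327.4 -98.    1.8]
turn units -0.01 (tool down)
```

```bash
python3 -m crank '[{"tx":50,"ty":-12,"tz":0,"turn":0},{"tx":105,"ty":-26,"tz":0,"turn":0},{"tx":160,"ty":-40,"tz":0,"turn":0},{"tx":215,"ty":-54,"tz":0,"turn":0},{"tx":270,"ty":-68,"tz":0,"turn":0}]'
python3 - <<'E'
from h import *
yaw=np.radians(-10.7); X=np.array([np.cos(yaw),np.sin(yaw)]);Y=np.array([-X[1],X[0]]); b=np.array([.655,.102])
im,d=ctrl.get_image('side'); P=cloud('side',d); q=P[...,:2]-b; x=q@X; y=q@Y; z=P[...,2]
m=(z>.08)&(z<.102)&(abs(y)<.11)&(abs(x)<.02)
print(m.sum(), np.median(x[m])); pf=np.polyfit(y[m],x[m],1); print('fit',pf)
for lo in (-.09,-.03,.03): 
    k=m&(y>lo)&(y<lo+.06); print(lo,k.sum(),np.percentile(x[k],[10,50,90]))
k=(abs(y)<.1)&(x<-.02)&(x>-.09)&(abs(z-.07)<.01); print('plate z',np.median(z[k]),k.sum())
E
```

```text
time: 17.62
position: [0.6263, 0.0049, 0.2796]
tool_rot: [-2.419, -2.002, 0.004]
ft_force: [1.1, -0.0, -3.5]
grip_width: 0.499
grip_force: 25.0
100 0.004238964348916456
fit [-0.0011  0.0042]
-0.09 35 [0.0035 0.0043 0.005 ]
-0.03 23 [0.0038 0.0043 0.005 ]
0.03 22 [0.0033 0.0041 0.0051]
plate z 0.06903085578614993 706
```

```bash
python3 -m crank '[{"tx":50,"ty":-9,"tz":0,"turn":0},{"tx":100,"ty":-18,"tz":0,"turn":0},{"tx":147,"ty":-26,"tz":0,"turn":0},{"tx":147,"ty":-26,"tz":20,"turn":0},{"tx":147,"ty":-26,"tz":50,"turn":0}]'
python3 -m crank '[{"tx":0,"ty":0,"tz":20,"turn":0},{"tx":0,"ty":0,"tz":40,"turn":0},{"tx":0,"ty":0,"tz":55,"turn":0},{"tx":0,"ty":0,"tz":65,"turn":0},{"tx":0,"ty":0,"tz":70,"turn":0}]'
python3 -m crank '[{"tx":0,"ty":0,"tz":0,"turn":0},{"tx":0,"ty":0,"tz":0,"turn":0}]'
```

```text
time: 18.3
position: [0.6291, 0.1532, 0.23]
tool_rot: [-2.418, -2.006, 0.001]
ft_force: [0.3, -0.6, -2.2]
grip_width: 0.502
grip_force: 25.0
time: 18.92
position: [0.6293, 0.1524, 0.1633]
tool_rot: [2.42, 2.003, 0.0]
ft_force: [-8.4, -2.5, 17.7]
grip_width: 0.501
grip_force: 25.0
time: 19.18
position: [0.6295, 0.1526, 0.1633]
tool_rot: [2.419, 2.003, 0.002]
ft_force: [-3.5, -0.1, 5.4]
grip_width: 0.499
grip_force: 25.0
```

```bash
python3 -m crank '[{"tx":0,"ty":0,"tz":0,"turn":0},{"tx":0,"ty":0,"tz":0,"turn":0},{"tx":0,"ty":0,"tz":-30,"turn":0},{"tx":0,"ty":0,"tz":-70,"turn":0},{"tx":0,"ty":0,"tz":-100,"turn":0}]' 62 25
python3 -m crank '[{"tx":-55,"ty":-10,"tz":0,"turn":0},{"tx":-110,"ty":-20,"tz":0,"turn":0},{"tx":-165,"ty":-30,"tz":0,"turn":0},{"tx":-220,"ty":-40,"tz":0,"turn":0},{"tx":-275,"ty":-50,"tz":0,"turn":0}]'
python3 - <<'E'
from h import *
for c in ['side','scene']:
    im,d=ctrl.get_image(c); print(c,[(np.round(r['xyz'],4).tolist(),round(r['confidence'],2)) for r in ctrl.mark_of(c,'jar0')])
rel([.4545,-.294,.2],np.radians(-10.7))
E
```

```text
time: 19.8
position: [0.63, 0.1527, 0.2633]
tool_rot: [2.419, 2.003, 0.003]
ft_force: [0.2, -0.4, -0.6]
grip_width: 0.71
grip_force: 0.0
time: 20.42
position: [0.5285, -0.1101, 0.2617]
tool_rot: [2.419, 2.003, 0.002]
ft_force: [1.1, 0.1, 1.0]
grip_width: 0.718
grip_force: 0.0
side [([0.3515, -0.3896, 0.0013], 0.84), ([0.7726, -0.2557, -0.0036], 0.77), ([0.6258, 0.1558, 0.0666], 0.75), ([0.5766, -0.3745, -0.0], 0.74), ([0.4558, -0.2968, -0.0014], 0.66)]
scene [([0.4512, -0.2902, 0.0046], 0.82), ([0.5739, -0.372, 0.0011], 0.74), ([0.7779, -0.2509, 0.0057], 0.74), ([0.3547, -0.3888, -0.0048], 0.6), ([0.6312, 0.1542, 0.0691], 0.58)]
tool shift mm [-195.2  -38.1   61.7]
turn units -0.04 (tool down)
```

```bash
python3 -m crank '[{"tx":-50,"ty":-10,"tz":0,"turn":0},{"tx":-100,"ty":-20,"tz":0,"turn":0},{"tx":-150,"ty":-30,"tz":0,"turn":0},{"tx":-195,"ty":-38,"tz":0,"turn":0},{"tx":-195,"ty":-38,"tz":0,"turn":0}]'
python3 -m crank '[{"tx":0,"ty":0,"tz":0,"turn":0},{"tx":0,"ty":0,"tz":0,"turn":0}]'
python3 - <<'E'
from h import *
im,d=ctrl.get_image('wrist'); P=cloud('wrist',d)
print([(np.round(r['xyz'],4).tolist(),round(r['confidence'],2),proj('wrist',r['xyz']).round()) for r in ctrl.mark_of('wrist','jar0')])
q=P[(P[...,2]>.095)&(P[...,2]<.107)&(abs(P[...,0]-.454)<.045)&(abs(P[...,1]+.294)<.045)]
if len(q): c,r=cv2.minEnclosingCircle((q[:,:2]*1000).astype(np.float32)); print('cap',c,r,len(q)); rel([c[0]/1000,c[1]/1000,.092],np.radians(-10.7))
E
```

```text
time: 21.25
position: [0.4543, -0.2956, 0.2615]
tool_rot: [2.424, 1.997, -0.002]
ft_force: [-0.4, 0.3, -0.2]
grip_width: 0.713
grip_force: 0.0
time: 21.5
position: [0.4566, -0.2907, 0.2614]
tool_rot: [-2.416, -2.008, -0.001]
ft_force: [0.8, 0.6, -0.1]
grip_width: 0.712
grip_force: 0.0
[([0.7793, -0.2519, 0.001], 0.91, array([555.,  90.])), ([0.5765, -0.3749, 0.0028], 0.82, array([388., 224.])), ([0.4573, -0.2953, -0.0002], 0.77, array([283., 179.])), ([0.3511, -0.3872, 0.0], 0.68, array([215., 262.])), ([0.346, -0.2101, -0.0058], 0.59, array([177., 125.]))]
cap (452.8893737792969, -296.14532470703125) 21.986080169677734 1684
tool shift mm [ -5.4  -2.3 169.5]
turn units 0.02 (tool down)
```

```bash
python3 -m crank '[{"tx":-4,"ty":-2,"tz":40,"turn":0},{"tx":-4,"ty":-2,"tz":80,"turn":0},{"tx":-4,"ty":-2,"tz":120,"turn":0},{"tx":-4,"ty":-2,"tz":155,"turn":0},{"tx":-4,"ty":-2,"tz":170,"turn":0}]' 64 25
python3 -m crank '[{"tx":0,"ty":0,"tz":0,"turn":0},{"tx":0,"ty":0,"tz":0,"turn":0},{"tx":0,"ty":0,"tz":0,"turn":0},{"tx":0,"ty":0,"tz":0,"turn":0}]' 36 25
python3 -m crank '[{"tx":0,"ty":0,"tz":-30,"turn":0},{"tx":0,"ty":0,"tz":-75,"turn":0},{"tx":0,"ty":0,"tz":-125,"turn":0},{"tx":0,"ty":0,"tz":-170,"turn":0},{"tx":0,"ty":0,"tz":-190,"turn":0}]'
python3 - <<'E'
from h import *
rel([.613,.064,.282],np.radians(-10.7))
E
```

```text
time: 22.22
position: [0.4518, -0.2951, 0.0896]
tool_rot: [-2.416, -2.003, 0.002]
ft_force: [0.5, -0.2, -0.1]
grip_width: 0.734
grip_force: 0.0
time: 22.72
position: [0.4536, -0.297, 0.0931]
tool_rot: [2.418, 2.002, 0.002]
ft_force: [-0.0, -0.2, 4.9]
grip_width: 0.501
grip_force: 25.0
time: 23.35
position: [0.4529, -0.2969, 0.2845]
tool_rot: [2.417, 2.001, 0.002]
ft_force: [-0.1, 0.5, -3.7]
grip_width: 0.5
grip_force: 25.0
tool shift mm [384.5  89.8   2.4]
turn units -0.01 (tool down)
```

```bash
python3 -m crank '[{"tx":55,"ty":18,"tz":0,"turn":0},{"tx":110,"ty":36,"tz":0,"turn":0},{"tx":165,"ty":54,"tz":0,"turn":0},{"tx":220,"ty":72,"tz":0,"turn":0},{"tx":275,"ty":89,"tz":0,"turn":0}]'
python3 -m crank '[{"tx":40,"ty":0,"tz":0,"turn":0},{"tx":80,"ty":1,"tz":0,"turn":0},{"tx":110,"ty":1,"tz":0,"turn":0},{"tx":110,"ty":1,"tz":20,"turn":0},{"tx":110,"ty":1,"tz":50,"turn":0}]'
python3 - <<'E'
from h import *
rel([.613,.064,.163],np.radians(-10.7))
im,d=ctrl.get_image('side'); print([(np.round(r['xyz'],4).tolist(),round(r['confidence'],2)) for r in ctrl.mark_of('side','jar0')])
E
```

```text
time: 23.98
position: [0.5914, -0.0414, 0.2811]
tool_rot: [-2.42, -2.003, 0.001]
ft_force: [0.9, -0.1, -2.2]
grip_width: 0.499
grip_force: 25.0
time: 24.6
position: [0.6129, 0.0656, 0.2314]
tool_rot: [2.418, 2.004, 0.001]
ft_force: [-0.4, 0.0, -2.4]
grip_width: 0.501
grip_force: 25.0
tool shift mm [-1.5  0.3 68.4]
turn units 0.0 (tool down)
[([0.7781, -0.254, -0.0015], 0.93), ([0.6159, 0.0648, 0.1352], 0.87), ([0.5743, -0.3726, -0.0017], 0.76), ([0.6295, 0.1559, 0.0682], 0.62), ([0.3527, -0.3917, 0.0003], 0.59)]
```

```bash
python3 -m crank '[{"tx":-1,"ty":0,"tz":20,"turn":0},{"tx":-1,"ty":0,"tz":40,"turn":0},{"tx":-1,"ty":0,"tz":55,"turn":0},{"tx":-1,"ty":0,"tz":65,"turn":0},{"tx":-1,"ty":0,"tz":70,"turn":0}]'
python3 -m crank '[{"tx":0,"ty":0,"tz":0,"turn":0},{"tx":0,"ty":0,"tz":0,"turn":0}]'
python3 -m crank '[{"tx":0,"ty":0,"tz":0,"turn":0},{"tx":0,"ty":0,"tz":0,"turn":0},{"tx":0,"ty":0,"tz":-30,"turn":0},{"tx":0,"ty":0,"tz":-70,"turn":0},{"tx":0,"ty":0,"tz":-110,"turn":0}]' 62 25
python3 -m crank '[{"tx":-10,"ty":-50,"tz":0,"turn":0},{"tx":-20,"ty":-100,"tz":0,"turn":0},{"tx":-30,"ty":-130,"tz":0,"turn":0},{"tx":-30,"ty":-130,"tz":0,"turn":0}]'
python3 - <<'E'
from h import *
snap('side','s2.png',(220,140,440,400),2.2)
print([(np.round(r['xyz'],4).tolist(),round(r['confidence'],2)) for r in ctrl.mark_of('side','jar0')])
print([(np.round(r['xyz'],4).tolist(),round(r['confidence'],2)) for r in ctrl.mark_of('side','bar_handle')])
rel([.4655,.051,.147],np.radians(-10.7))
E
```

```text
time: 25.32
position: [0.6124, 0.064, 0.163]
tool_rot: [-2.42, -2.003, 0.0]
ft_force: [-7.2, -0.7, 18.1]
grip_width: 0.5
grip_force: 25.0
time: 25.58
position: [0.6127, 0.0641, 0.1631]
tool_rot: [2.419, 2.003, 0.001]
ft_force: [-4.1, -0.0, 6.0]
grip_width: 0.495
grip_force: 25.0
time: 26.2
position: [0.6127, 0.0641, 0.2725]
tool_rot: [2.42, 2.004, 0.0]
ft_force: [0.4, 0.2, 0.1]
grip_width: 0.714
grip_force: 0.0
time: 26.7
position: [0.4781, 0.0587, 0.2722]
tool_rot: [2.419, 2.003, 0.002]
ft_force: [0.1, -0.3, 0.1]
grip_width: 0.707
grip_force: 0.0
[([0.7732, -0.2539, 0.0002], 0.83), ([0.3537, -0.3923, -0.0002], 0.81), ([0.6129, 0.0659, 0.0707], 0.63), ([0.5781, -0.3734, -0.0014], 0.56), ([0.6302, 0.1562, 0.0671], 0.54)]
[([0.4649, 0.0517, 0.138], 0.69)]
tool shift mm [-10.5 -13.  124.7]
turn units -0.01 (tool down)
```

View pics/s2.png

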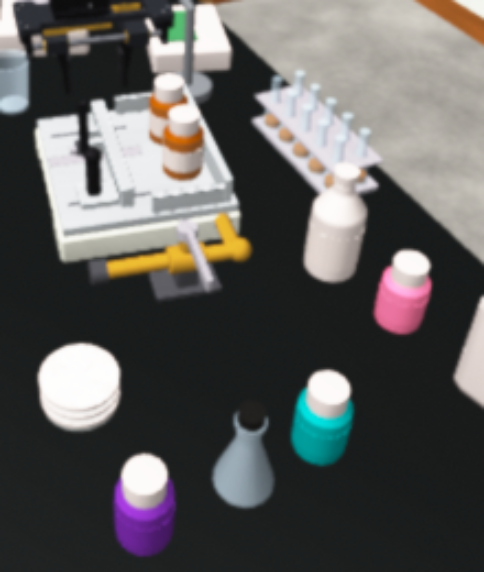

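Both amber jars stand upright in the bay at crop pixels (168,108) and (183,145), no amber jar is left on the bench, and the neighbours are untouched. Now push the bar back.

```bash
python3 -m crank '[{"tx":-10,"ty":-13,"tz":0,"turn":0},{"tx":-10,"ty":-13,"tz":30,"turn":0},{"tx":-10,"ty":-13,"tz":70,"turn":0},{"tx":-10,"ty":-13,"tz":105,"turn":0},{"tx":-10,"ty":-13,"tz":125,"turn":0}]' 50 30
python3 -m crank '[{"tx":0,"ty":0,"tz":0,"turn":0},{"tx":0,"ty":0,"tz":0,"turn":0},{"tx":0,"ty":0,"tz":0,"turn":0},{"tx":0,"ty":0,"tz":0,"turn":0}]' 10 30
python3 -m crank '[{"tx":0,"ty":8,"tz":0,"turn":0},{"tx":0,"ty":16,"tz":0,"turn":0},{"tx":0,"ty":24,"tz":0,"turn":0},{"tx":0,"ty":32,"tz":0,"turn":0},{"tx":0,"ty":40,"tz":0,"turn":0}]'
python3 -m crank '[{"tx":0,"ty":6,"tz":0,"turn":0},{"tx":0,"ty":12,"tz":0,"turn":0},{"tx":0,"ty":18,"tz":0,"turn":0},{"tx":0,"ty":23,"tz":0,"turn":0},{"tx":0,"ty":23,"tz":0,"turn":0}]'
```

```text
time: 27.48
position: [0.4632, 0.0507, 0.1444]
tool_rot: [-2.419, -2.002, 0.005]
ft_force: [-0.1, -0.1, 0.9]
grip_width: 0.576
grip_force: 0.0
time: 27.98
position: [0.4675, 0.0511, 0.1479]
tool_rot: [2.416, 2.0, 0.009]
ft_force: [6.1, -0.7, -4.5]
grip_width: 0.259
grip_force: 30.0
time: 28.6
position: [0.5041, 0.0441, 0.1477]
tool_rot: [-2.419, -2.004, 0.0]
ft_force: [-4.2, -0.1, 5.6]
grip_width: 0.262
grip_force: 30.0
time: 29.22
position: [0.5267, 0.0399, 0.1477]
tool_rot: [-2.419, -2.003, 0.0]
ft_force: [-2.9, 0.2, 5.6]
grip_width: 0.26
grip_force: 30.0
```

```bash
python3 -m crank '[{"tx":0,"ty":2,"tz":0,"turn":0},{"tx":0,"ty":4,"tz":0,"turn":0},{"tx":0,"ty":6,"tz":0,"turn":0},{"tx":0,"ty":6,"tz":0,"turn":0}]'
python3 -m crank '[{"tx":0,"ty":2,"tz":0,"turn":0},{"tx":0,"ty":3,"tz":0,"turn":0},{"tx":0,"ty":3,"tz":0,"turn":0}]'
```

```text
time: 29.72
position: [0.5316, 0.0389, 0.1477]
tool_rot: [-2.418, -2.003, 0.003]
ft_force: [-5.5, 0.3, 8.2]
grip_width: 0.259
grip_force: 30.0
time: 30.1
position: [0.5317, 0.0389, 0.1476]
tool_rot: [-2.414, -2.001, 0.01]
ft_force: [-14.3, 1.5, 13.7]
grip_width: 0.259
grip_force: 29.9
```

```bash
python3 -m crank '[{"tx":0,"ty":-3,"tz":0,"turn":0},{"tx":0,"ty":-3,"tz":0,"turn":0},{"tx":0,"ty":-3,"tz":0,"turn":0}]' 50 30
python3 -m crank '[{"tx":0,"ty":0,"tz":-40,"turn":0},{"tx":0,"ty":0,"tz":-95,"turn":0},{"tx":0,"ty":0,"tz":-95,"turn":0}]'
python3 - <<'E'
from h import *
for c in ['scene','side','wrist']:
    ctrl.get_image(c)
    for q in ['lever_grip','lever_hinge','bar_handle','jar0']: print(q,[(np.round(r['xyz'],4).tolist(),round(r['confidence'],2)) for r in ctrl.mark_of(c,q)])
rel([.545,.111,.173],np.radians(-10.7))
E
```

```text
time: 30.48
position: [0.5328, 0.0384, 0.1465]
tool_rot: [2.42, 2.003, 0.001]
ft_force: [0.7, -0.3, 0.1]
grip_width: 0.51
grip_force: 0.0
time: 30.85
position: [0.5355, 0.0387, 0.2466]
tool_rot: [2.416, 2.0, 0.013]
ft_force: [0.6, -1.1, -0.1]
grip_width: 0.571
grip_force: 0.0
lever_grip [([0.5484, 0.1153, 0.1648], 0.78)]
lever_hinge [([0.5518, 0.141, 0.0875], 0.87), ([0.7492, -0.1348, 0.0014], 0.37)]
bar_handle [([0.5296, 0.0357, 0.1368], 0.89)]
jar0 [([0.6376, 0.1488, 0.0728], 0.68), ([0.6168, 0.0675, 0.0731], 0.61), ([0.3582, -0.3939, -0.0028], 0.61)]
lever_grip [([0.5467, 0.1174, 0.1673], 0.68)]
lever_hinge [([0.5533, 0.1377, 0.0904], 0.67)]
bar_handle [([0.5311, 0.0389, 0.1367], 0.89)]
jar0 [([0.5763, -0.3746, -0.0023], 0.88), ([0.7746, -0.2549, 0.0006], 0.84), ([0.6236, 0.066, 0.069], 0.78), ([0.6366, 0.1547, 0.069], 0.78)]
lever_grip [([0.5417, 0.115, 0.173], 0.59)]
lever_hinge [([0.5527, 0.1434, 0.0866], 0.55), ([0.547, -0.0884, 0.1043], 0.3)]
bar_handle [([0.5291, 0.0359, 0.1391], 0.84), ([0.6584, 0.0974, 0.0729], 0.58)]
jar0 [([0.6203, 0.0641, 0.07], 0.75), ([0.636, 0.1533, 0.0672], 0.56)]
tool shift mm [73.5 -1.1 68.5]
turn units -0.01 (tool down)
```

```bash
python3 -m crank '[{"tx":40,"ty":-1,"tz":0,"turn":0},{"tx":74,"ty":-1,"tz":0,"turn":0},{"tx":74,"ty":-1,"tz":25,"turn":0},{"tx":74,"ty":-1,"tz":50,"turn":0},{"tx":74,"ty":-1,"tz":68,"turn":0}]' 40 30
python3 -m crank '[{"tx":0,"ty":0,"tz":0,"turn":0},{"tx":0,"ty":0,"tz":0,"turn":0},{"tx":0,"ty":0,"tz":0,"turn":0},{"tx":0,"ty":0,"tz":0,"turn":0}]' 4 30
python3 -m crank '[{"tx":15,"ty":0,"tz":-4,"turn":0},{"tx":30,"ty":0,"tz":-5,"turn":0},{"tx":45,"ty":0,"tz":-4,"turn":0},{"tx":60,"ty":0,"tz":0,"turn":0},{"tx":74,"ty":0,"tz":6,"turn":0}]'
python3 -m crank '[{"tx":8,"ty":0,"tz":5,"turn":0},{"tx":15,"ty":0,"tz":11,"turn":0},{"tx":21,"ty":0,"tz":17,"turn":0},{"tx":29,"ty":0,"tz":27,"turn":0},{"tx":29,"ty":0,"tz":27,"turn":0}]'
```

```text
time: 32.22
position: [0.5449, 0.1114, 0.1724]
tool_rot: [-2.419, -2.004, 0.001]
ft_force: [0.5, 0.1, -0.6]
grip_width: 0.46
grip_force: 0.0
time: 32.72
position: [0.5452, 0.1116, 0.1746]
tool_rot: [2.42, 2.004, 0.001]
ft_force: [-2.1, -0.1, 4.6]
grip_width: 0.156
grip_force: 30.0
time: 33.35
position: [0.5587, 0.1831, 0.1677]
tool_rot: [2.419, 2.002, -0.004]
ft_force: [-3.1, -4.5, 1.1]
grip_width: 0.157
grip_force: 30.0
time: 33.98
position: [0.5644, 0.214, 0.1399]
tool_rot: [-2.418, -2.004, -0.002]
ft_force: [-0.9, -0.7, -0.5]
grip_width: 0.16
grip_force: 30.0
```

```bash
python3 -m crank '[{"tx":0,"ty":0,"tz":0,"turn":0},{"tx":0,"ty":0,"tz":0,"turn":0},{"tx":0,"ty":0,"tz":-20,"turn":0},{"tx":8,"ty":0,"tz":-40,"turn":0}]' 34 30
python3 -m crank '[{"tx":0,"ty":0,"tz":0,"turn":0},{"tx":0,"ty":0,"tz":0,"turn":0},{"tx":0,"ty":0,"tz":0,"turn":0},{"tx":0,"ty":0,"tz":10,"turn":0}]' 0 20
python3 -m crank '[{"tx":0,"ty":0,"tz":5,"turn":0},{"tx":0,"ty":0,"tz":10,"turn":0},{"tx":0,"ty":0,"tz":15,"turn":0},{"tx":0,"ty":0,"tz":20,"turn":0},{"tx":0,"ty":0,"tz":24,"turn":0}]'
```

```text
time: 34.48
position: [0.5662, 0.2197, 0.181]
tool_rot: [2.421, 2.001, 0.0]
ft_force: [0.1, -0.6, 0.3]
grip_width: 0.385
grip_force: 0.0
time: 34.98
position: [0.5662, 0.2204, 0.1703]
tool_rot: [2.42, 2.003, 0.001]
ft_force: [0.3, -1.5, 0.7]
grip_width: 0.042
grip_force: 0.0
time: 35.6
position: [0.5671, 0.2257, 0.1494]
tool_rot: [-2.415, -2.005, -0.014]
ft_force: [-0.1, 7.5, 10.3]
grip_width: 0.003
grip_force: 5.1
```

```bash
python3 -m crank '[{"tx":0,"ty":0,"tz":2,"turn":0},{"tx":0,"ty":0,"tz":4,"turn":0},{"tx":0,"ty":0,"tz":4,"turn":0}]'
python3 - <<'E'
from h import *
ctrl.get_image('side'); print([(q,[(np.round(r['xyz'],4).tolist(),round(r['confidence'],2)) for r in ctrl.mark_of('side',q)]) for q in ['lever_grip','lever_hinge']])
E
```

```text
time: 35.98
position: [0.5673, 0.2263, 0.1478]
tool_rot: [-2.415, -2.006, -0.017]
ft_force: [-4.2, 5.8, 18.3]
grip_width: 0.0
grip_force: 8.9
[('lever_grip', [([0.5654, 0.2222, 0.1247], 0.45)]), ('lever_hinge', [([0.5549, 0.1362, 0.0874], 0.83)])]
```

```bash
python3 -m crank '[{"tx":0,"ty":0,"tz":2,"turn":0},{"tx":0,"ty":0,"tz":4,"turn":0},{"tx":0,"ty":0,"tz":4,"turn":0}]'
python3 -m crank '[{"tx":0,"ty":0,"tz":-40,"turn":0},{"tx":0,"ty":0,"tz":-90,"turn":0},{"tx":0,"ty":0,"tz":-110,"turn":0}]'
python3 - <<'E'
from h import *
for c in ['scene','side']:
    im,d=ctrl.get_image(c); P=cloud(c,d)
    hsv=im.max(-1); q=P[(abs(P[...,0]-.563)<.025)&(P[...,1]>.17)&(P[...,1]<.245)&(P[...,2]>.1)&(P[...,2]<.16)&(hsv<70)]
    if len(q)>5: print(c,len(q),'z vs y slope',np.polyfit(q[:,1],q[:,2],1),np.percentile(q[:,2],[10,50,90]))
    for n in ['lever_grip','lever_hinge','jar0','valve_grip']: print(n,[(np.round(r['xyz'],4).tolist(),round(r['confidence'],2)) for r in ctrl.mark_of(c,n)])
snap('side','s3.png',(180,120,440,340),2.3)
rel([.5275,-.1705,.2],np.radians(0))
E
```

```text
time: 36.5
position: [0.5676, 0.2266, 0.1473]
tool_rot: [-2.415, -2.006, -0.019]
ft_force: [-10.7, 3.9, 32.0]
grip_width: -0.0
grip_force: 16.5
time: 36.88
position: [0.5671, 0.2209, 0.252]
tool_rot: [2.418, 2.002, 0.007]
ft_force: [0.4, -0.2, 0.9]
grip_width: 0.003
grip_force: 0.0
scene 86 z vs y slope [0.0293 0.1223] [0.1258 0.1281 0.1314]
lever_grip [([0.5676, 0.2163, 0.1213], 0.86), ([0.751, -0.1332, -0.0001], 0.27)]
lever_hinge [([0.5492, 0.1411, 0.084], 0.63)]
jar0 [([0.574, -0.3703, 0.0011], 0.82), ([0.6379, 0.15, 0.0726], 0.73), ([0.352, -0.3923, -0.0023], 0.73), ([0.6195, 0.0693, 0.072], 0.65)]
valve_grip [([0.5283, -0.1705, 0.1057], 0.64), ([0.5479, 0.142, 0.0856], 0.62)]
side 39 z vs y slope [0.014  0.1257] [0.1259 0.1289 0.1309]
lever_grip [([0.5672, 0.2195, 0.1219], 0.64)]
lever_hinge [([0.5528, 0.135, 0.087], 0.56)]
jar0 [([0.5762, -0.3728, -0.0004], 0.98), ([0.6202, 0.0687, 0.0683], 0.81), ([0.7774, -0.2526, -0.0016], 0.71), ([0.3506, -0.3913, 0.0019], 0.69), ([0.6387, 0.1561, 0.0678], 0.56), ([0.4747, -0.3845, 0.0003], 0.41)]
valve_grip [([0.6556, 0.0956, 0.0684], 0.67), ([0.5247, -0.1666, 0.1009], 0.59)]
tool shift mm [-391.    35.5   47.9]
turn units -2.15 (tool down)
```

View pics/s3.png

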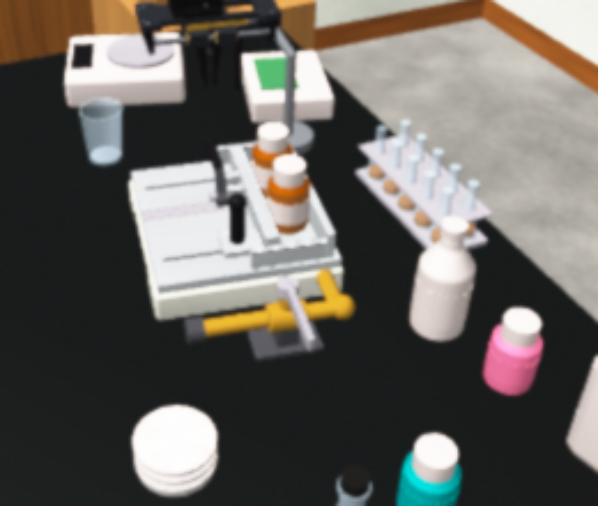

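The crop shows the lever flat at (222,190), both jars pinched between bar and wall at (272,155) and (289,200), and the valve still shut. Now open the valve.

```bash
python3 -m crank '[{"tx":-55,"ty":5,"tz":0,"turn":0},{"tx":-110,"ty":10,"tz":0,"turn":0},{"tx":-165,"ty":15,"tz":0,"turn":0},{"tx":-220,"ty":20,"tz":0,"turn":0},{"tx":-275,"ty":25,"tz":0,"turn":0}]' 44 20
python3 -m crank '[{"tx":-50,"ty":5,"tz":0,"turn":0},{"tx":-100,"ty":9,"tz":0,"turn":0},{"tx":-117,"ty":10,"tz":0,"turn":0},{"tx":-117,"ty":10,"tz":30,"turn":0},{"tx":-117,"ty":10,"tz":60,"turn":0}]'
python3 - <<'E'
from h import *
ctrl.get_image('wrist')
for n in ['valve_grip','valve_hinge']: print(n,[(np.round(r['xyz'],4).tolist(),round(r['confidence'],2)) for r in ctrl.mark_of('wrist',n)])
rel([.5275,-.1712,.108],np.radians(-10.7))
E
```

```text
time: 38.05
position: [0.5388, -0.0561, 0.2486]
tool_rot: [2.419, 2.003, 0.001]
ft_force: [0.5, 0.9, -0.3]
grip_width: 0.463
grip_force: 0.0
time: 38.67
position: [0.5276, -0.1703, 0.188]
tool_rot: [2.419, 2.004, 0.002]
ft_force: [0.6, -0.2, -0.4]
grip_width: 0.504
grip_force: 0.0
valve_grip [([0.5294, -0.1705, 0.1044], 0.62)]
valve_hinge [([0.5453, -0.0896, 0.1025], 0.68)]
tool shift mm [-1.2  1.7 79.1]
turn units 0.01 (tool down)
```

```bash
python3 -m crank '[{"tx":-1,"ty":1,"tz":25,"turn":0},{"tx":-1,"ty":1,"tz":50,"turn":0},{"tx":-1,"ty":1,"tz":70,"turn":0},{"tx":-1,"ty":1,"tz":79,"turn":0},{"tx":-1,"ty":1,"tz":79,"turn":0}]'
python3 -m crank '[{"tx":1,"ty":-13,"tz":0,"turn":1.8},{"tx":4,"ty":-26,"tz":0,"turn":3.6},{"tx":9,"ty":-39,"tz":0,"turn":5.4},{"tx":16,"ty":-50,"tz":0,"turn":7.2},{"tx":25,"ty":-60,"tz":0,"turn":9}]' 24 20
python3 -m crank '[{"tx":1,"ty":-13,"tz":0,"turn":1.8},{"tx":4,"ty":-26,"tz":0,"turn":3.6},{"tx":9,"ty":-39,"tz":0,"turn":5.4},{"tx":16,"ty":-50,"tz":0,"turn":7.2},{"tx":25,"ty":-60,"tz":0,"turn":9}]'
python3 -m crank '[{"tx":0,"ty":-7,"tz":0,"turn":1},{"tx":0,"ty":-7,"tz":0,"turn":1},{"tx":0,"ty":-7,"tz":0,"turn":1}]'
```

```text
time: 39.45
position: [0.5285, -0.1721, 0.1102]
tool_rot: [2.419, 2.004, 0.001]
ft_force: [-0.2, 0.1, -0.3]
grip_width: 0.506
grip_force: 0.0
time: 40.08
position: [0.4747, -0.1375, 0.1115]
tool_rot: [3.003, 0.915, 0.005]
ft_force: [1.5, -2.2, 0.2]
grip_width: 0.277
grip_force: 0.8
time: 40.7
position: [0.4612, -0.0733, 0.1112]
tool_rot: [3.126, -0.303, 0.003]
ft_force: [0.1, -1.6, 0.5]
grip_width: 0.276
grip_force: 0.8
time: 41.08
position: [0.4626, -0.0661, 0.1104]
tool_rot: [-3.112, 0.428, -0.003]
ft_force: [0.3, -0.2, 0.3]
grip_width: 0.273
grip_force: 0.0
```

```bash
python3 -m crank '[{"tx":0,"ty":-5,"tz":0,"turn":0},{"tx":0,"ty":-8,"tz":0,"turn":0},{"tx":0,"ty":-8,"tz":0,"turn":0}]'
python3 -m crank '[{"tx":0,"ty":8,"tz":0,"turn":0},{"tx":0,"ty":8,"tz":0,"turn":0},{"tx":0,"ty":8,"tz":-40,"turn":0},{"tx":0,"ty":8,"tz":-90,"turn":0},{"tx":0,"ty":8,"tz":-120,"turn":0}]' 44 20
python3 -m crank '[{"tx":-10,"ty":0,"tz":0,"turn":0},{"tx":-10,"ty":0,"tz":0,"turn":0}]'
python3 - <<'E'
from h import *
for c in ['side','wrist']:
    ctrl.get_image(c)
    g=ctrl.mark_of(c,'valve_grip'); h=ctrl.mark_of(c,'valve_hinge')
    print(c,[(np.round(r['xyz'],4).tolist(),round(r['confidence'],2)) for r in g+h])
im,d=snap('wrist','w4.png')
P=cloud('wrist',d); z=P[...,2]
q=P[(z>.104)&(z<.118)&(abs(P[...,0]-.49)<.07)&(abs(P[...,1]+.08)<.06)][:,:2]
print(len(q)); v=cv2.fitLine((q*1000).astype(np.float32),cv2.DIST_HUBER,0,.01,.01).ravel(); print(v,np.degrees(np.arctan2(v[1],v[0])))
E
```

```text
time: 41.45
position: [0.4628, -0.0649, 0.1099]
tool_rot: [3.103, -0.433, -0.002]
ft_force: [-4.4, -14.5, 4.9]
grip_width: 0.276
grip_force: 7.4
time: 42.08
position: [0.4629, -0.065, 0.2322]
tool_rot: [-3.111, 0.428, -0.005]
ft_force: [-0.1, 0.4, -0.5]
grip_width: 0.506
grip_force: 0.0
time: 42.32
position: [0.4513, -0.0624, 0.2288]
tool_rot: [-3.112, 0.428, 0.002]
ft_force: [-0.1, -0.1, 0.1]
grip_width: 0.5
grip_force: 0.0
side [([0.458, -0.0714, 0.1037], 0.65), ([0.5446, -0.0891, 0.1041], 0.82)]
wrist [([0.4628, -0.0707, 0.1027], 0.74), ([0.5478, -0.0887, 0.1017], 0.98)]
2632
[  0.9829  -0.1841 505.9473 -81.8914] -10.609146
```

View pics/w4.png

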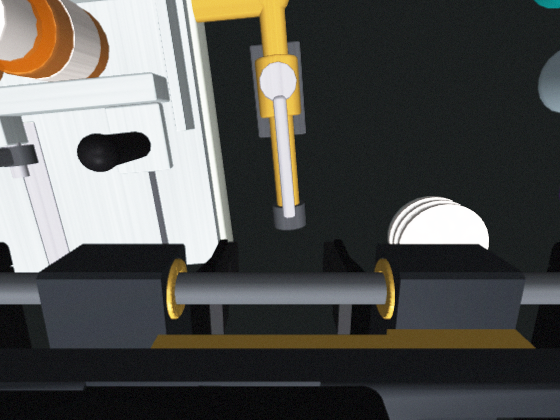

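The wrist view shows the valve handle lying along the pipe, from (278,80) to (288,215), measured at -10.6° against the shaker's -10.7°, so it is fully open. One last check of the jars and bar, then I hand in.

Run:
```python
from h import *
yaw=np.radians(-10.7); X=np.array([np.cos(yaw),np.sin(yaw)]);Y=np.array([-X[1],X[0]]); b=np.array([.6585,.1013])
c='side'; ctrl.get_image(c)
ok=0
for n in ['jar0','bar_handle','lever_grip','lever_hinge']:
    for r in ctrl.mark_of(c,n):
        p=np.array(r['xyz']); q=p[:2]-b
        if abs(q@Y)<.13 and abs(q@X)<.2: print(n,round(r['confidence'],2),'bay x,y,z mm',np.round([q@X*1000,q@Y*1000,p[2]*1000-70],1))
print(ctrl.close_job())
```

```text
jar0 0.63 bay x,y,z mm [-27.7 -43.9   0. ]
jar0 0.51 bay x,y,z mm [-32.4  48.2  -2.7]
bar_handle 0.79 bay x,y,z mm [-112.7  -84.4   66.8]
lever_hinge 0.7 bay x,y,z mm [-108.7   13.5   16.5]
the job is handed in; nothing more can be done
None
```

I've handed the job in: both amber jars (the only two on the bench) stand clamped upright in the shaker, with the lever flat, the valve fully open and the flask, beaker, bottle and dishes not disturbed; the hand-in returned no verdict, so this rests on my own camera and force readings.

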